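# Unlock a framed slide and present its label to the reader

## Robot

A 7-joint arm with a two-finger parallel gripper is mounted at the origin on a cart in front of the work surface, level with it; the furniture and walls round the work are solid. World frame = base frame: x ahead of the robot, y to its left, z up, the work surface at z = 0. Lengths are in m, angles in rad, forces in N, time in s.
With the tool pointing down it reaches from about 0.4 to 0.925 m from the base axis. Payload 5.6 kg.
Tool frame: the origin (TCP) lies at the very end of the fingers, on their centre line; the grasp point (between the pads) lies 19 mm behind it (robot.grip_point_offset is the distance from the TCP to the grasp point, in m); z points along the fingers, y is the direction in which the jaws open and shut (so a half turn about z gives the same grasp; the last joint's range is limited). The gripper opens to 85 mm and grips with 20 to 120 N. Pads are 22 mm wide; open, the fingers measure 114 mm over their backs; the gripper's body (76 mm by 85 mm) begins 54 mm behind the grasp point. The pads swing forward as they close: fully open they stand 13 mm farther back than shut.
Start: joints at [1.089, 0.468, -0.012, 1.603, 0.006, 1.071, -0.056], TCP at [0.276, -0.588, 0.231] pointing down, gripper open.
Joint ranges: [-2.53, 2.53], [-0.31, 2.02], [-1.57, 1.55], [0.28, 2.44], [-1.29, 4.43], [0.15, 1.84], [-2.92, 2.92]. Speed limits (rad/s): [2.57, 2.57, 3.14, 3.14, 3.14, 3.14, 3.14].

## Interface

Orientations are given as a unit quaternion [x, y, z, w].
In Python, from cell import robot gives the robot as it stands.
- The arm moves only by the tool servo_tool, never from a script. Its argument "motion" is a list that holds one entry, the list of rows, each a list of 7 numbers: the shift along the tool's x, y, z in mm, then the turn, a rotation vector about the tool's x, y, z in degrees, then the opening, from 0 (shut) to 1 (fully open). In form: [[[dx, dy, dz, rx, ry, rz, grip], ...]]. A call has 1 to 5 rows; each row is the pose to reach, as a shift and turn from the pose commanded when the call began, along the tool's axes at that moment; what a row does not reach only later rows make up. A row lasts 1/10 s, in which the tool goes at most 50 mm and 8.59 degrees, less where a joint would pass 70% of its speed; a pose out of reach is approached as far as the arm can. A call with a gripper value outside its range is refused whole. The fingers move at their own pace and stop on an object; the grip force is fixed at half the most. Time passes only in rows, so rows that repeat a pose let the fingers close. It gives the time, the measured TCP pose, the force and the opening at its end, in the units of the state.
- robot.get_obs(): the state, without advancing time (a new reading comes with each control period).
- robot.read_camera(name): name is "scene" or "side" or "wrist"; returns the picture (400x640x3 uint8, red, green, blue); there is no depth.
- robot.camera_params(name): a dict with "camera_matrix" (3x3 intrinsics, pixels), "rvec" (rotation vector, rad) and "tvec" (3), from world to camera coordinates, as OpenCV has them; the wrist camera has in their place "T_tool_cam" (4x4, takes a point from camera to tool coordinates, whose origin is the TCP and whose axes are the flange's). Camera axes: x right, y down, z forward; pixel columns grow to the right and rows downward; lengths in m; the calibration is good to about 2 mm. A picture is of the moment at which its call begins: read the wrist's pose just before it. camera_params takes no time and is no camera call.
- robot.hand_in(): hands the job in, once; it reports no verdict.
The state is a dict: "clock": time; "joints": joint angles; "dq": joint speeds; "joint_torque": joint torques, N m; "position": TCP position; "orientation": TCP orientation; "force": force on the tool from outside, world axes, zero at the start; "moment": the same for the moment, N m; "opening": finger opening in m.
Only numpy, scipy, OpenCV 4.12 (cv2) and the standard library are available. Lean on these libraries where they do the work, as an engineer would, in place of code of your own. Each camera call takes 0.05 s, during which the arm holds its last target.

## Task

Turn the black knob on the keeper post anticlockwise until it clicks past its detent and leave the keeper arm open. Lift the framed slide out of the round stand, find its frosted, labelled end by the corner notch, and present it to the reader on the right: label facing up square to the lens and on its reading spot, frosted end pointing right, fingers off the label. Finish holding it there, still, in mid-air; leave the small things on the bench where they stand.

Things in the scene. Friction and masses are not known exactly. Their poses are not given: they have to be found in the camera images.
- knob (a joint): angle (rad) of black knob and steel keeper arm about the post's upright axis, anticlockwise from above: 0 locked (arm over the slide), 1.25 open (end stop). An over-centre detent resists with up to about 0.17 N m, less and less to its crest near 0.63, then snaps the knob on to 1.25, where it stays; let go before the crest it springs back to 0.
- knob_grip (a point): on the knob's axis, mid-height of its bar grip, 71 mm above the worktop. The bar is 36 mm long along this point's y, 12 mm wide along x, 22 mm high. Below it (52 to 58 mm) lie a hub and the keeper arm, 12 mm wide, reaching 145 mm from the axis along -y. All turns with the knob. Below is the fixed post with a metal detent housing 80 x 32 x 49 mm beside it.
- stand: fixed round white stand, 100 mm in diameter, at any angle; origin at the centre of its underside, on the worktop, 125 mm from the knob's axis. Along its x runs a slot 82.6 mm long and 9.6 mm wide, whose floor is 10 mm and whose walls' tops are 22 mm above the worktop; the slide stands in it.
- slide: framed glass slide, 80 x 8 x 40 mm (x, y, z), about 40 g, standing on its long edge in the stand, 28 mm above the slot walls. Origin: middle of that lower edge, 10 mm above the worktop; x to its frosted end, y out of its labelled face, z up. A 10 x 10 mm notch is cut from the upper corner at the frosted end; seen from the labelled face, notch up, it is at the upper left.
- slide_label (a point): centre of the label (20 x 22 mm, pale, with dark bars) at the frosted end: 28 mm along the slide's x, 4 mm along y (on the face), 16 mm along z; axes as the slide's.
- reader: fixed label reader on the right: grey base 100 x 80 x 14 mm, an upright rod 18 mm thick and about 330 mm high at its far side, and a head; origin on the worktop near the base's centre, x points away from its front, y to its left, z up.
- reader_head: the reader's head, a box of 44 x 60 x 45 mm (x, y, z) behind its lens; origin at the centre of the lens, 310 mm above the worktop; z points out of the lens, forward and 45 degrees down; y is the reader's left as one faces it from the robot.
- read_spot (a point): the reading spot in mid-air, 160 mm out from the lens along its z, about 197 mm above the worktop; axes as reader_head's. The label belongs here, its face turned to the lens (45 degrees up), the slide's frosted end to the right (slide x along -y of this point, slide y against its z).
- vial_c: bystander: small vial, 22 mm across, 48 mm high; origin at the centre of its underside
- vial_d: bystander: small vial with dark cap, 22 mm across, 48 mm high; origin at the centre of its underside
- cup_c: bystander: sample cup with dark lid, 55 mm across, 58 mm high; origin at the centre of its underside
- bottle_small_a: bystander: small reagent bottle, 57 mm across, 132 mm high, before the dispenser; origin at the centre of its underside
Things that resemble listed ones, but are neither listed nor needed, are in the scene too. There is more than one size of the slide; the one meant has the size given above.

How it is judged:
On the way, in this order (a step that is already met when the one before it is completed fails the run):
1. the knob is turned past its detent and the keeper stands open (value of joint knob above 1.05 rad), for 0.2 s.
2. the slide is lifted clear of the stand in the fingers (height (world z) of slide above 0.04 m and contact force between slide and the fingers above 0.5 N and contact force between slide and stand below 0.05 N), for 0.2 s.
At the end, for the whole second after the job is handed in: Slide held still in mid-air in the fingers, touching nothing else: label within 20 mm of the reading spot, its face up to the lens and frosted end to the right within 0.3 rad each; grasp point over 20 mm from the label's centre; knob past its detent (over 1.05 rad) (value of joint knob above 1.05 rad and distance between slide_label and read_spot below 0.02 m and angle between the y axis of slide and the z axis of reader_head, either way round below 0.3 rad and angle between slide's own y axis and vertical below 1.15 rad and angle between the x axis of slide and the y axis of reader_head, either way round below 0.3 rad and y of slide in the frame of reader_head above 0.01 m and contact force between slide and the fingers above 0.5 N and contact force between slide and reader below 0.05 N and distance between the grasp point and slide_label above 0.02 m and linear speed of slide below 0.02 m/s); the arm keeps its last pose, push and grip.
It fails at once if a bystander is moved by more than 30 mm (distance of any of vial_c, vial_d, cup_c, bottle_small_a from where it was at the start of the episode above 0.03 m).
It also fails if it takes over 54 s, if anything falls off the work surface, if the arm or the gripper's body presses on something with over 40 N, if the wrist force passes 120 N, or if a joint passes its speed limit or range.

## Working session

There is one attempt and no reset: what is moved stays moved. The work goes in short steps, Python scripts to look and compute and a tool call to move; the robot and the scene stay as the last step left them, time stands still between calls to the robot, and variables do not carry over. Pictures are saved under pics/ and viewed, and the job is handed in when it is done.

Besides the shell and the picture viewer there is one more tool, called after "Emit:" by a JSON object that holds its "name" and its "arguments". servo_tool: Moves the arm, as the interface text tells. Its arguments: {"type":"object","properties":{"motion":{"type":"array","items":{"type":"array","items":{"type":"array","items":{"type":"number"}}}}},"required":["motion"]}

```bash
ls; mkdir -p pics; python3 - <<'E'
from cell import robot
import cv2
for n in ["scene","side","wrist"]:
    im=robot.read_camera(n); cv2.imwrite(f"pics/{n}0.png",im[:,:,::-1])
    p=robot.camera_params(n); print(n,{k:(v.tolist() if hasattr(v,'tolist') else v) for k,v in p.items()})
print(robot.get_obs())
E
```

```text
pics
scene {'camera_matrix': [[386.8980581971238, 0.0, 322.8180562507402], [0.0, 386.8980581971238, 197.86682713350984], [0.0, 0.0, 1.0]], 'rvec': [1.1077493807668, -2.013133328296596, 1.2310277564719327], 'tvec': [0.2930089310616934, 0.3835386333300568, 0.763048437852088]}
side {'camera_matrix': [[440.9813168383224, 0.0, 321.5101500721454], [0.0, 440.9813168383224, 194.70220086827442], [0.0, 0.0, 1.0]], 'rvec': [2.2013976563701108, -0.17951964110605986, 0.060522394640154305], 'tvec': [-0.5647221001185833, 0.1972102060516895, 1.2426991572427213]}
wrist {'camera_matrix': [[338.91458482027633, 0.0, 318.0245476659016], [0.0, 338.91458482027633, 202.27032857014328], [0.0, 0.0, 1.0]], 'T_tool_cam': [[0.0008155330618916086, -0.9457818418070395, -0.3248015434290682, 0.08579171826798511], [0.9999996517561565, 0.0007137676485052547, 0.0004324619125223476, 7.840781792922691e-05], [-0.00017718179025255076, -0.32480178300591867, 0.9457820945454538, -0.14285088615161207], [0.0, 0.0, 0.0, 1.0]]}
{'clock': 0.15, 'joints': array([ 1.0889929 ,  0.4681713 , -0.01164132,  1.60341447,  0.00603359,
        1.07138169, -0.05631703]), 'dq': array([ 0.00114708, -0.00264498, -0.00063179, -0.00254227, -0.00088078,
       -0.00026515, -0.00019126]), 'joint_torque': array([ 1.15486899e-03, -5.32796967e+01,  2.19097693e-02, -2.51555640e+01,
        1.15091223e-02,  5.50459183e-03, -9.46823207e-06]), 'position': array([ 0.27593351, -0.58805591,  0.23055851]), 'orientation': array([ 9.76031060e-01,  2.17630237e-01, -2.01472708e-04, -6.39285825e-04]), 'force': array([ 0.30888859, -0.21207971,  0.02462428]), 'moment': array([-0.04211307, -0.00731814,  0.02009597]), 'opening': 0.08583284296437778}
```

View pics/scene0.png

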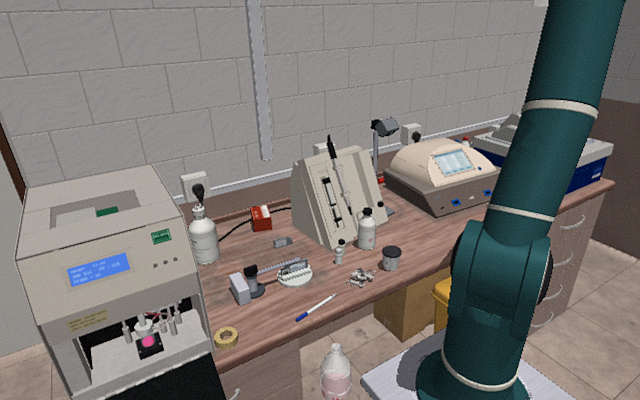

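View pics/side0.png

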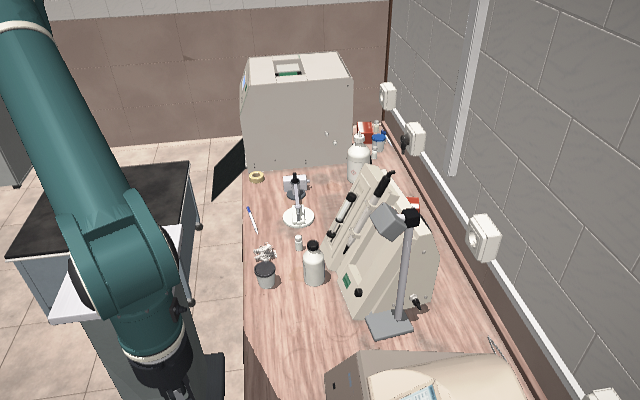

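View pics/wrist0.png

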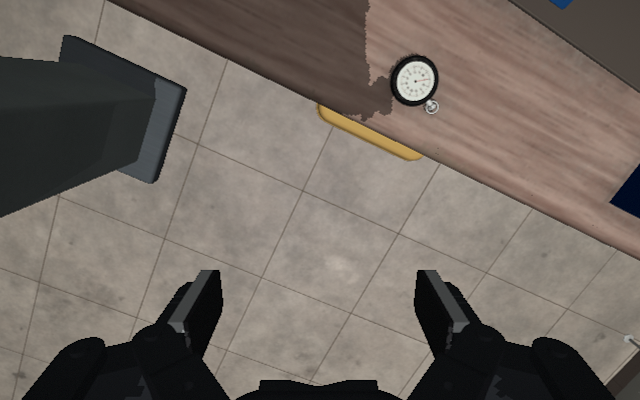

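Scene shows the stand near (295,275) and the knob/housing near (248,285). In the side view the stand is near (298,217), the knob near (295,182) and the reader head near (390,220). I'll enlarge these.

```bash
cat > h.py <<'E'
import numpy as np, cv2
from scipy.spatial.transform import Rotation as R
def cam(robot,n):
    p=robot.camera_params(n); K=np.array(p['camera_matrix'])
    if 'rvec' in p:
        Rm=cv2.Rodrigues(np.array(p['rvec']))[0]; t=np.array(p['tvec']).ravel()
        return K,Rm,t
    o=robot.get_obs(); T=np.eye(4);T[:3,:3]=R.from_quat(o['orientation']).as_matrix();T[:3,3]=o['position']
    W=np.linalg.inv(T@np.array(p['T_tool_cam'])); return K,W[:3,:3],W[:3,3]
def ray(c,uv):
    K,Rm,t=c; d=Rm.T@np.linalg.inv(K)@np.array([uv[0],uv[1],1.]); return -Rm.T@t,d/np.linalg.norm(d)
def onz(c,uv,z):
    o,d=ray(c,uv); return o+d*(z-o[2])/d[2]
def tri(c1,u1,c2,u2):
    o1,d1=ray(c1,u1);o2,d2=ray(c2,u2)
    s=np.linalg.lstsq(np.c_[d1,-d2],o2-o1,rcond=None)[0]; a=o1+s[0]*d1;b=o2+s[1]*d2
    return (a+b)/2,np.linalg.norm(a-b)
def proj(c,P):
    K,Rm,t=c; x=K@(Rm@np.array(P)+t); return x[:2]/x[2]
E
python3 - <<'E'
import cv2
a=cv2.imread('pics/scene0.png')[225:325,200:420]; b=cv2.imread('pics/side0.png')[160:240,250:350]; c=cv2.imread('pics/side0.png')[190:350,350:450]
cv2.imwrite('pics/c1.png',cv2.resize(a,None,fx=3.6,fy=3.6,interpolation=2))
cv2.imwrite('pics/c2.png',cv2.resize(b,None,fx=7,fy=7,interpolation=2))
cv2.imwrite('pics/c3.png',cv2.resize(c,None,fx=3.6,fy=3.6,interpolation=2))
E
```

```text
(no output)
```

View pics/c1.png

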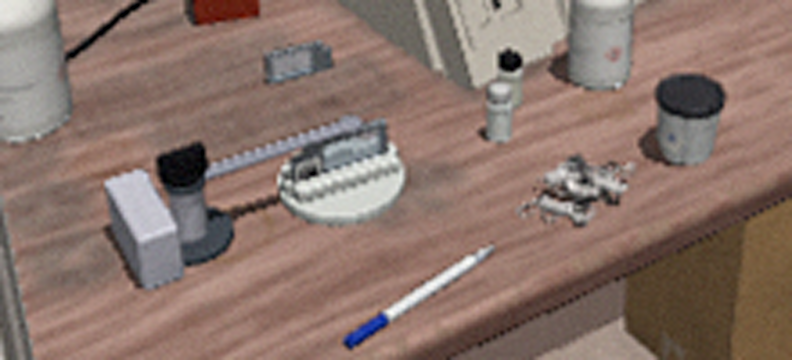

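View pics/c2.png

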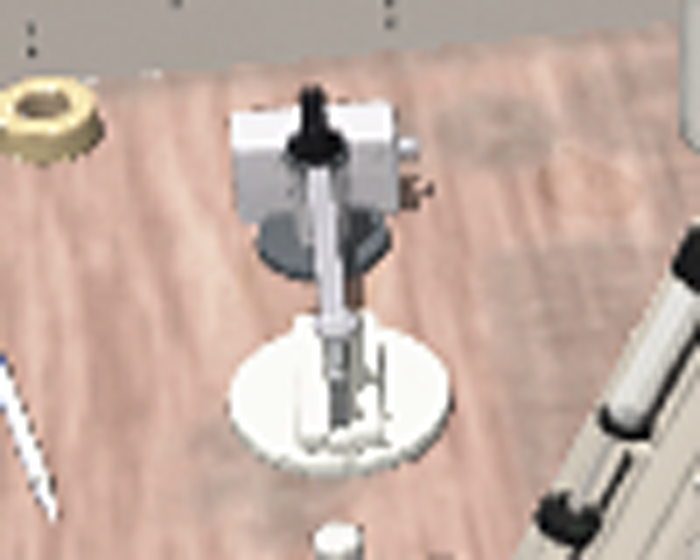

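View pics/c3.png

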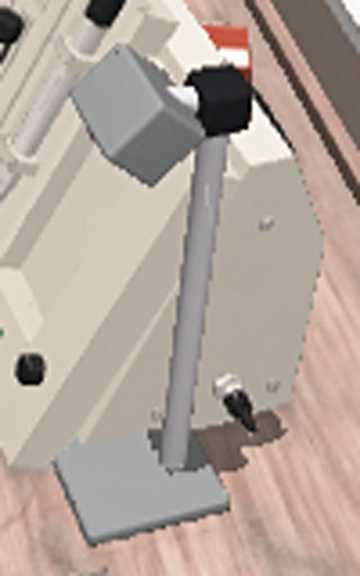

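```bash
python3 - <<'E'
from cell import robot
from h import *
s=cam(robot,'scene');d=cam(robot,'side')
f=lambda x,y:(200+x/3.6,225+y/3.6)
g=lambda x,y:(250+x/7,160+y/7)
h=lambda x,y:(350+x/3.6,190+y/3.6)
P=lambda *a:print(*[np.round(x,4) for x in a])
P('stand',*tri(s,f(342,187),d,g(340,400)), onz(s,f(342,187),.01),onz(d,g(340,400),.01))
P('knob',onz(s,f(183,160),.08),onz(d,g(316,130),.075),*tri(s,f(183,165),d,g(316,130)))
P('arm tip',*tri(s,f(358,122),d,g(340,420)),onz(s,f(358,122),.055),onz(d,g(340,425),.055))
P('slide top ends scene',onz(s,f(292,152),.05),onz(s,f(388,125),.05))
for n,px in dict(nearL=(85,545),nearR=(228,500),farL=(55,460),farR=(195,420)).items(): P('base '+n,onz(d,h(*px),.014))
P('rod foot',onz(d,h(173,465),.014))
for n,px in dict(a=(70,92),b=(118,45),c=(200,133),dd=(150,185)).items(): P('head',n,onz(d,h(*px),.32))
for n,px in dict(vialc=(498,140),viald=(510,90),cup=(688,155),bot=(600,80)).items(): P(n,onz(s,f(*px),0))
E
```

```text
Traceback (most recent call last):
numpy._core._exceptions._UFuncNoLoopError: ufunc 'multiply' did not contain a loop with signature matching types (dtype('<U5'), dtype('float64')) -> None
```

```bash
python3 - <<'E'
from cell import robot
from h import *
s=cam(robot,'scene');d=cam(robot,'side')
f=lambda x,y:(200+x/3.6,225+y/3.6)
g=lambda x,y:(250+x/7,160+y/7)
h=lambda x,y:(350+x/3.6,190+y/3.6)
P=lambda *a:print(*[x if isinstance(x,str) else np.round(x,4) for x in a])
P('cams',ray(s,(320,200))[0],ray(d,(320,200))[0])
P('stand',*tri(s,f(342,187),d,g(340,400)), onz(s,f(342,187),.01),onz(d,g(340,400),.01))
P('knob',onz(s,f(183,160),.08),onz(d,g(316,130),.075),*tri(s,f(183,165),d,g(316,130)))
P('arm tip',*tri(s,f(358,122),d,g(340,420)),onz(s,f(358,122),.055),onz(d,g(340,425),.055))
P('slide top ends scene',onz(s,f(292,152),.05),onz(s,f(388,125),.05))
for n,px in dict(nearL=(85,545),nearR=(228,500),farL=(55,460),farR=(195,420)).items(): P('base '+n,onz(d,h(*px),.014))
P('rod foot',onz(d,h(173,465),.014))
for n,px in dict(a=(70,92),b=(118,45),c=(200,133),dd=(150,185)).items(): P('head',n,onz(d,h(*px),.32))
for n,px in dict(vialc=(498,140),viald=(510,90),cup=(688,155),bot=(600,80)).items(): P(n,onz(s,f(*px),0))
E
```

```text
cams [-0.2897  0.5063  0.6892] [ 0.444  -0.9595  0.8856]
stand [ 0.5155  0.1211 -0.0015] 0.003 [0.5    0.1274 0.01  ] [0.5157 0.1087 0.01  ]
knob [0.5088 0.2481 0.08  ] [0.5211 0.2282 0.075 ] [0.5224 0.2439 0.0648] 0.001
arm tip [0.5231 0.0874 0.03  ] 0.0291 [0.5122 0.1042 0.055 ] [0.5102 0.0374 0.055 ]
slide top ends scene [0.5119 0.1617 0.05  ] [0.5021 0.0833 0.05  ]
base nearL [ 0.6354 -0.3712  0.014 ]
base nearR [ 0.7352 -0.3537  0.014 ]
base farL [ 0.6318 -0.3038  0.014 ]
base farR [ 0.7336 -0.2873  0.014 ]
rod foot [ 0.7081 -0.3209  0.014 ]
head a [ 0.632  -0.2899  0.32  ]
head b [ 0.6697 -0.2528  0.32  ]
head c [ 0.6928 -0.3364  0.32  ]
head dd [ 0.6548 -0.3717  0.32  ]
vialc [ 0.4958 -0.0154  0.    ]
viald [ 0.5507 -0.0646  0.    ]
cup [ 0.3948 -0.1327  0.    ]
bot [ 0.5201 -0.1395  0.    ]
```

```bash
cat >> h.py <<'E'
def plan(robot,P,q=None,yaw=None):
    o=robot.get_obs(); R0=R.from_quat(o['orientation'])
    if yaw is not None: # tool down, tool x at yaw deg
        a=np.radians(yaw); q=R.from_matrix(np.array([[np.cos(a),np.sin(a),0],[np.sin(a),-np.cos(a),0],[0,0,-1]]))
    elif q is None: q=R0
    d=R0.inv().apply(np.array(P)-o['position'])*1000
    rv=(R0.inv()*q).as_rotvec(degrees=True)
    print('shift',np.round(d,1),'turn',np.round(rv,2),'| rows',round(np.linalg.norm(d)/50,1),round(np.linalg.norm(rv)/8.59,1), 'q',np.round(o['joints'],2),'t',round(o['clock'],2))
E
python3 - <<'E'
from cell import robot
from h import *
plan(robot,[.46,.14,.32],yaw=90)
E
```

```text
shift [ 475.9 -581.   -88.7] turn [-7.000e-02 -4.000e-02 -6.486e+01] | rows 15.1 7.6 q [ 1.09  0.47 -0.01  1.6   0.01  1.07 -0.06] t 0.15
```

Emit:
{"name": "servo_tool", "arguments": {"motion": [[[40,-40,-50,0,0,-8,1],[80,-85,-89,0,0,-16,1],[120,-125,-89,0,0,-24,1],[160,-165,-89,0,0,-32,1],[190,-210,-89,0,0,-40,1]]]}}

```text
clock: 0.65
position: [0.3459, -0.3717, 0.3173]
orientation: [0.841, 0.541, 0.0, 0.001]
force: [0.4, -0.3, -0.1]
opening: 0.0856
```

```bash
python3 - <<'E'
from cell import robot
from h import *
plan(robot,[.46,.14,.32],yaw=90)
E
```

```text
shift [ 512.9 -108.5   -3.2] turn [  0.08   0.05 -24.52] | rows 10.5 2.9 q [ 0.96  0.16 -0.23  1.83  0.04  1.16  0.29] t 0.65
```

Emit:
{"name": "servo_tool", "arguments": {"motion": [[[50,-10,0,0,0,-8,1],[98,-20,0,0,0,-16,1],[146,-30,0,0,0,-24,1],[194,-40,0,0,0,-24.5,1],[242,-50,0,0,0,-24.5,1]]]}}

```text
clock: 1.15
position: [0.4013, -0.131, 0.3166]
orientation: [0.709, 0.705, -0.0, 0.0]
force: [0.9, -0.2, 0.3]
opening: 0.0851
```

Emit:
{"name": "servo_tool", "arguments": {"motion": [[[49,8,0,0,0,0,1],[98,16,0,0,0,0,1],[146,23,0,0,0,0,1],[194,31,0,0,0,0,1],[240,38,0,0,0,0,1]]]}}

```text
clock: 1.65
position: [0.4408, 0.1088, 0.3167]
orientation: [0.709, 0.705, 0.0, 0.0]
force: [0.6, -0.1, 1.5]
opening: 0.0856
```

```bash
python3 - <<'E'
from cell import robot
from h import *
plan(robot,[.46,.14,.32],yaw=90)
E
```

```text
shift [31.3 19.  -3.3] turn [ 0.05  0.03 -0.37] | rows 0.7 0.0 q [ 0.41  0.11 -0.76  1.92  0.08  1.15 -0.39] t 1.65
```

```bash
python3 - <<'E'
from cell import robot
from h import *
np.savez('w1.npz',*cam(robot,'wrist'))
im=robot.read_camera('wrist'); cv2.imwrite("pics/w1.png",im[:,:,::-1])
E
```

```text
(no output)
```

View pics/w1.png

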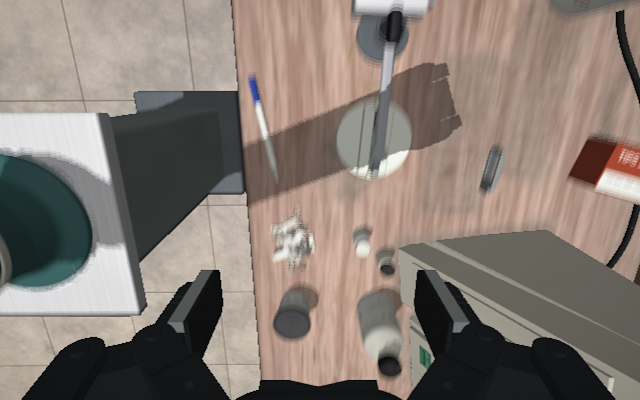

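Emit:
{"name": "servo_tool", "arguments": {"motion": [[[45,10,10,0,0,0,1],[90,20,20,0,0,0,1],[130,40,20,0,0,0,1],[130,40,20,0,0,0,1]]]}}

```text
clock: 2.1
position: [0.4818, 0.242, 0.2956]
orientation: [0.707, 0.707, 0.001, -0.002]
force: [-0.6, 0.7, -0.2]
opening: 0.0857
```

```bash
python3 - <<'E'
from cell import robot
from h import *
np.savez('w2.npz',*cam(robot,'wrist'))
im=robot.read_camera('wrist'); cv2.imwrite("pics/w2.png",im[:,:,::-1])
c=im[:300,200:500,::-1]
cv2.imwrite("pics/w2c.png",cv2.resize(c,None,fx=2,fy=2,interpolation=2))
E
```

```text
(no output)
```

View pics/w2c.png

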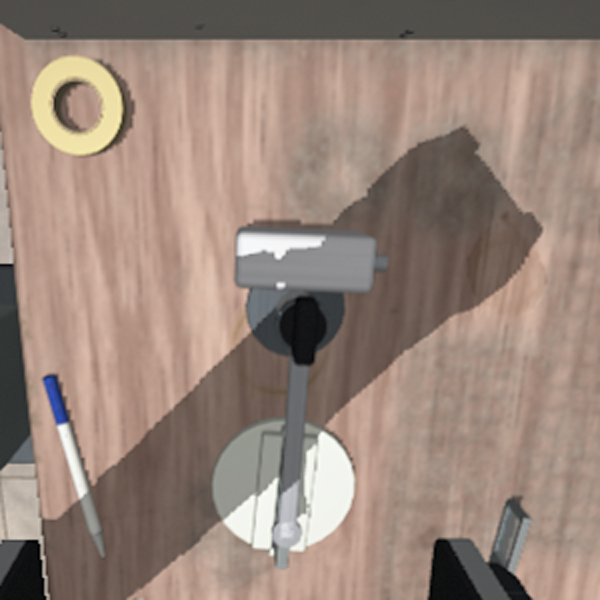

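```bash
python3 - <<'E'
from h import *
z=np.load('w2.npz');c=tuple(z[k] for k in z)
g=lambda x,y:(200+x/2,y/2)
P=lambda n,uv,h:print(n,np.round(onz(c,g(*uv),h),4))
P('bar top a',(305,297),.082);P('bar top b',(303,364),.082);P('bar ctr',(303,330),.082)
P('arm near',(297,368),.058);P('arm far',(281,566),.058);P('ring',(286,532),.058)
P('stand ctr',(284,483),.012)
P('slot corners',(264,433),.022);P('s',(318,433),.022);P('s',(253,548),.022)
P('house',(237,290),.049);P('house',(374,290),.049);P('house',(374,230),.049)
print(np.round(ray(c,(320,200))[0],3))
E
```

```text
bar top a [0.5197 0.265  0.082 ]
bar top b [0.5198 0.2284 0.082 ]
bar ctr [0.5192 0.2473 0.082 ]
arm near [0.5188 0.2195 0.058 ]
arm far [0.5125 0.087  0.058 ]
ring [0.5151 0.1117 0.058 ]
stand ctr [0.5166 0.1241 0.012 ]
slot corners [0.5018 0.165  0.022 ]
s [0.5373 0.165  0.022 ]
s [0.4953 0.0788 0.022 ]
house [0.4838 0.2633 0.049 ]
house [0.5625 0.2635 0.049 ]
house [0.5602 0.2969 0.049 ]
[0.484 0.326 0.439]
```

```bash
python3 - <<'E'
from cell import robot
from h import *
plan(robot,[.5195,.2468,.063],yaw=88)
E
```

```text
shift [  7.3  38.7 232.5] turn [-0.15 -0.1   1.91] | rows 4.7 0.2 q [ 0.14  0.33 -0.81  1.77  0.25  1.16 -0.75] t 2.15
```

Emit:
{"name": "servo_tool", "arguments": {"motion": [[[7,38,40,0,0,1.9,0.6],[7,38,85,0,0,1.9,0.5],[7,38,130,0,0,1.9,0.5],[7,38,150,0,0,1.9,0.5],[7,38,150,0,0,1.9,0.5]]]}}

```text
clock: 2.65
position: [0.5179, 0.2403, 0.1434]
orientation: [0.721, 0.692, -0.003, -0.001]
force: [0.1, 0.3, 1.0]
opening: 0.0426
```

```bash
python3 - <<'E'
from cell import robot
from h import *
plan(robot,[.5195,.2468,.063],yaw=88)
np.savez('w3.npz',*cam(robot,'wrist'))
im=robot.read_camera('wrist'); cv2.imwrite("pics/w3.png",im[:,:,::-1])
c=tuple(np.load('w3.npz')[k] for k in np.load('w3.npz'))
for p in ([.5195,.2648,.082],[.5195,.2288,.082],[.5195,.2468,.082],[.517,.123,.01]): print(np.round(proj(c,p),0))
E
```

```text
shift [ 6.9  1.8 80.3] turn [-0.34  0.22 -0.35] | rows 1.6 0.1 q [ 0.03  0.56 -0.69  1.83  0.44  0.92 -0.9 ] t 2.65
[317. 187.]
[319. 239.]
[318. 214.]
[321. 306.]
```

View pics/w3.png

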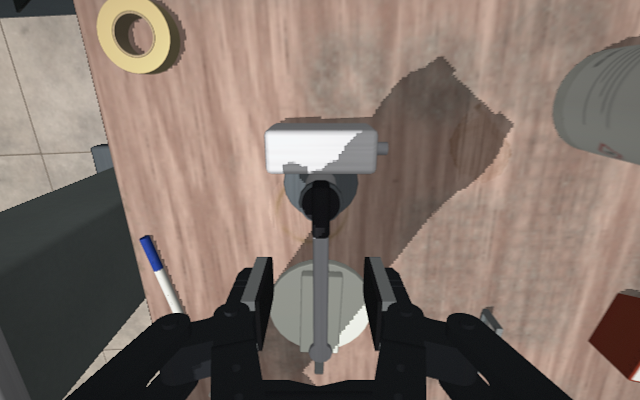

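Emit:
{"name": "servo_tool", "arguments": {"motion": [[[8.5,3,40,0,0,0,0.5],[8.5,3,70,0,0,0,0.5],[8.5,3,80,0,0,0,0.5],[8.5,3,80,0,0,0,0.0],[8.5,3,80,0,0,0,0.0]]]}}

```text
clock: 3.2
position: [0.521, 0.252, 0.0682]
orientation: [0.721, 0.693, -0.002, -0.001]
force: [-20.5, -1.2, 15.0]
opening: 0.0147
```

Emit:
{"name": "servo_tool", "arguments": {"motion": [[[0,0,0,0,0,0,0.0],[0,0,0,0,0,0,0.0],[0,0,0,0,0,0,0.0]]]}}

```text
clock: 3.5
position: [0.5195, 0.252, 0.0685]
orientation: [0.721, 0.693, -0.003, -0.001]
force: [-11.7, -2.5, 6.8]
opening: 0.0101
```

Emit:
{"name": "servo_tool", "arguments": {"motion": [[[0,0,0,0,0,-8,0.0],[0,-1,0,0,0,-16,0.0],[0,-1.5,0,0,0,-24,0.0],[-0.5,-2,0,0,0,-32,0.0],[-1,-2.3,0,0,0,-40,0.0]]]}}

```text
clock: 4.0
position: [0.515, 0.2506, 0.0684]
orientation: [0.437, 0.899, -0.004, -0.003]
force: [-19.5, -4.2, 11.8]
opening: 0.0102
```

```bash
python3 - <<'E'
from cell import robot
from h import *
plan(robot,[.521,.2485,.066],yaw=160)
o=robot.get_obs(); print(o['force'],o['moment'],o['opening'])
E
```

```text
shift [-5.4  3.4  2.4] turn [ -0.5   -0.24 -31.88] | rows 0.1 3.7 q [ 0.07  0.72 -0.78  1.86  0.67  0.86 -0.39] t 4.0
[-19.54975592  -4.18224387  11.76250374] [-0.775935    4.09617742 -0.17291467] 0.010211754911803315
```

Emit:
{"name": "servo_tool", "arguments": {"motion": [[[1,-1,0,0,0,-8,0.0],[2,-2,0,0,0,-16,0.0],[2,-2,0,0,0,-24,0.0],[2,-2,0,0,0,-30,0.0],[2,-2,0,0,0,-30,0.0]]]}}

```text
clock: 4.5
position: [0.5128, 0.2479, 0.0684]
orientation: [0.192, 0.981, -0.006, -0.003]
force: [-19.6, -10.7, 17.9]
opening: 0.0102
```

```bash
python3 - <<'E'
from cell import robot
from h import *
plan(robot,[.521,.2485,.066],yaw=160)
o=robot.get_obs(); print(o['force'],o['moment'],o['opening'])
im=robot.read_camera('wrist'); cv2.imwrite("pics/w4.png",im[:,:,::-1])
E
```

```text
shift [-7.4  3.7  2.3] turn [-0.71 -0.26 -2.15] | rows 0.2 0.3 q [ 0.14  0.77 -0.89  1.86  0.77  0.91  0.06] t 4.5
[-19.6005919  -10.65109133  17.90872446] [-2.39372757  4.03427589  0.01962813] 0.010236206465933304
```

View pics/w4.png

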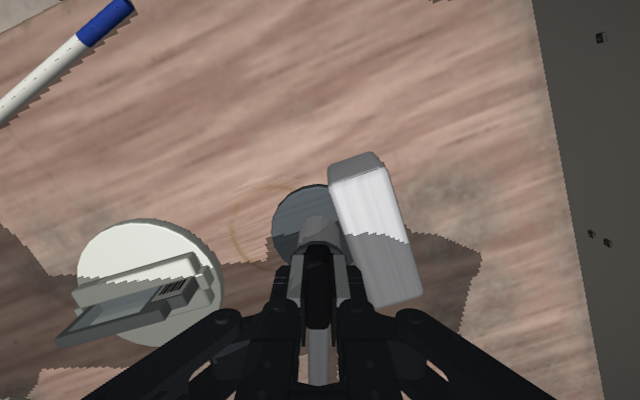

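The wrist view shows the knob turned about 70° with its arm swung clear. The slide's label bars are at (175,290), on the knob-side end. I'll release the knob and check that it stays open.

Emit:
{"name": "servo_tool", "arguments": {"motion": [[[0,0,0,0,0,-2,0.3],[0,0,0,0,0,-2,0.5],[0,0,0,0,0,-2,0.5],[0,0,-30,0,0,-2,0.5],[0,0,-70,0,0,-2,0.5]]]}}

```text
clock: 5.05
position: [0.5175, 0.2506, 0.1365]
orientation: [0.176, 0.984, -0.001, -0.001]
force: [0.9, -0.3, -0.8]
opening: 0.0425
```

Emit:
{"name": "servo_tool", "arguments": {"motion": [[[0,0,-40,0,0,0,0.5],[0,0,-60,0,0,0,0.5],[0,0,-60,0,0,0,0.5]]]}}

```text
clock: 5.35
position: [0.52, 0.2526, 0.2006]
orientation: [0.176, 0.984, 0.002, 0.003]
force: [0.3, 0.3, -0.2]
opening: 0.0427
```

```bash
python3 - <<'E'
from cell import robot
from h import *
o=robot.get_obs(); print(o['force'],o['position'],o['joints'])
np.savez('w5.npz',*cam(robot,'wrist'))
im=robot.read_camera('wrist'); cv2.imwrite("pics/w5.png",im[:,:,::-1])
E
```

```text
[ 0.30885683  0.25143992 -0.23041583] [0.51996415 0.25260659 0.20061114] [ 0.24479354  0.62655127 -1.04652453  1.7703805   0.60868911  1.10009031
  0.20790406]
```

View pics/w5.png

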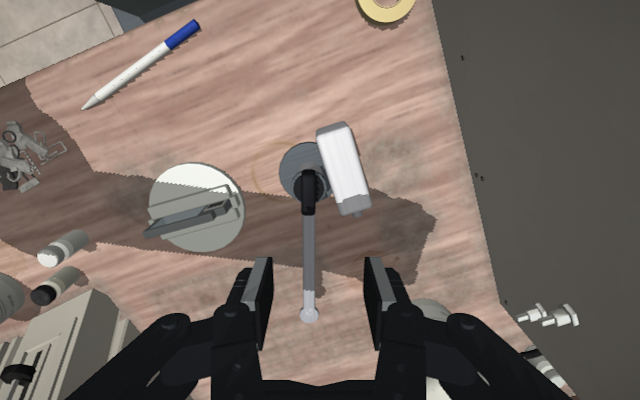

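```bash
python3 - <<'E'
from cell import robot
import cv2
a=cv2.imread('pics/w5.png')[150:265,130:260]
cv2.imwrite('pics/c5.png',cv2.resize(a,None,fx=5,fy=5,interpolation=2))
b=robot.read_camera('scene')[240:310,225:345,::-1]
cv2.imwrite('pics/c6.png',cv2.resize(b,None,fx=6.5,fy=6.5,interpolation=2))
E
```

```text
(no output)
```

View pics/c5.png

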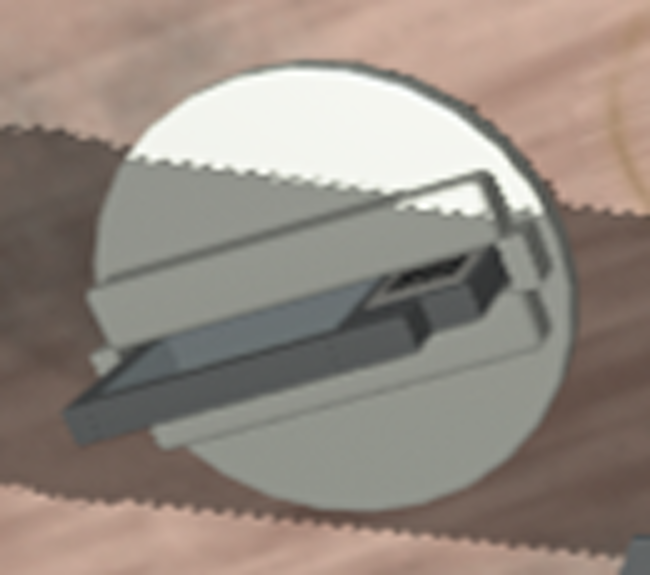

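View pics/c6.png

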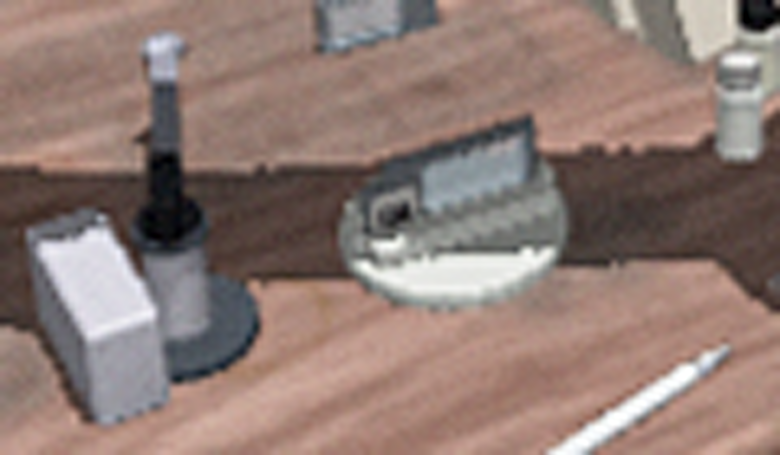

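The notch is at the knob (+y) end at c5 (450,305), on the same end as the labelled window at (425,275). That makes the frosted end +y and the labelled face −x. The other candidate is the smaller slide lying at scene (282,242), not in the stand. I'll measure the top edge to check the length.

```bash
python3 - <<'E'
from cell import robot
from h import *
z=np.load('w5.npz');c=tuple(z[k] for k in z)
g=lambda p:(130+p[0]/5,150+p[1]/5)
A=[onz(c,g(p),.05) for p in ((65,412),(82,445),(415,318),(425,350))]
for a in A: print(np.round(a,4))
f=(A[0]+A[1])/2;n=(A[2]+A[3])/2;d=n-f;L=np.linalg.norm(d);print('len to notch (70)',L,'yaw',np.degrees(np.arctan2(d[1],d[0])))
u=d/L; print('slide ctr',f+u*.04,'width',np.linalg.norm(A[0]-A[1]))
print('low end z.04',onz(c,g((500,290)),.04),onz(c,g((505,262)),.04))
ce=onz(c,g((337,290)),.012);print('stand',ce)
gp=f+u*.028; print('grasp',gp)
plan(robot,[.46,.12,.2],yaw=266)
E
```

```text
[0.5097 0.0828 0.05  ]
[0.5169 0.0823 0.05  ]
[0.5155 0.1529 0.05  ]
[0.5219 0.1518 0.05  ]
len to notch (70) 0.07007281800186214 yaw 85.54437440236066
slide ctr [0.51640141 0.12240441 0.05      ] width 0.007160820142306629
low end z.04 [0.51850828 0.16619037 0.04      ] [0.5137074 0.1694885 0.04     ]
stand [0.51379106 0.12376933 0.012     ]
grasp [0.51546917 0.11044068 0.05      ]
shift [   9.3 -143.    -3.2] turn [-6.0000e-02  6.0000e-02 -1.0632e+02] | rows 2.9 12.4 q [ 0.24  0.63 -1.04  1.77  0.61  1.1   0.21] t 5.45
```

Emit:
{"name": "servo_tool", "arguments": {"motion": [[[0,-40,0,0,0,-8,0.5],[0,-80,0,0,0,-16.5,0.5],[0,-100,0,0,0,-25,0.5],[0,-120,0,0,0,-33.5,0.5],[0,-120,0,0,0,-42,0.5]]]}}

```text
clock: 5.95
position: [0.4753, 0.1352, 0.1948]
orientation: [-0.19, 0.982, -0.001, -0.002]
force: [0.7, 0.2, -0.4]
opening: 0.0428
```

Emit:
{"name": "servo_tool", "arguments": {"motion": [[[0,0,0,0,0,-8.5,0.5],[0,0,0,0,0,-17,0.5],[0,0,0,0,0,-25.5,0.5],[0,0,0,0,0,-34,0.5],[0,0,0,0,0,-42,0.5]]]}}

```text
clock: 6.45
position: [0.4758, 0.1383, 0.1952]
orientation: [-0.53, 0.848, 0.001, -0.001]
force: [-0.6, -0.4, 0.1]
opening: 0.0425
```

```bash
python3 - <<'E'
from cell import robot
from h import *
plan(robot,[.5155,.110,.14],yaw=265.5)
E
```

```text
shift [  8.  -48.2  55.1] turn [  0.13  -0.04 -21.43] | rows 1.5 2.5 q [ 0.67  0.78 -1.44  1.95  0.83  1.21  1.61] t 6.45
```

Emit:
{"name": "servo_tool", "arguments": {"motion": [[[4,-24,30,0,0,0,0.5],[8,-48,70,0,0,0,0.5],[8,-48,90,0,0,0,0.5],[8,-48,90,0,0,0,0.5]]]}}

```text
clock: 6.85
position: [0.5137, 0.109, 0.1026]
orientation: [-0.528, 0.849, 0.002, -0.003]
force: [-0.0, -0.7, -0.3]
opening: 0.0426
```

```bash
python3 - <<'E'
from cell import robot
from h import *
plan(robot,[.5155,.110,.11],yaw=265.5)
E
```

```text
shift [-1.7 -1.1 -7.5] turn [  0.4   -0.17 -21.81] | rows 0.2 2.5 q [ 0.62  0.9  -1.27  1.95  0.98  1.11  1.6 ] t 6.85
```

q3 has relaxed to −1.27, so I'll rotate the rest here.

Emit:
{"name": "servo_tool", "arguments": {"motion": [[[-1,0,0,0,0,-7.5,0.5],[-2,0,0,0,0,-15,0.5],[-2,0,0,0,0,-21.5,0.5],[-2,0,0,0,0,-21.5,0.5]]]}}

```text
clock: 7.25
position: [0.5165, 0.1128, 0.1071]
orientation: [-0.678, 0.735, 0.0, 0.0]
force: [1.3, 0.3, -0.0]
opening: 0.0428
```

```bash
python3 - <<'E'
from cell import robot
from h import *
plan(robot,[.5155,.110,.027],yaw=265.5)
np.savez('w6.npz',*cam(robot,'wrist'))
im=robot.read_camera('wrist'); cv2.imwrite("pics/w6.png",im[:,:,::-1])
E
```

```text
shift [ 3.   0.7 80.1] turn [ 0.01  0.07 -0.18] | rows 1.6 0.0 q [ 0.64  0.95 -1.33  1.94  1.03  1.17  1.94] t 7.25
```

View pics/w6.png

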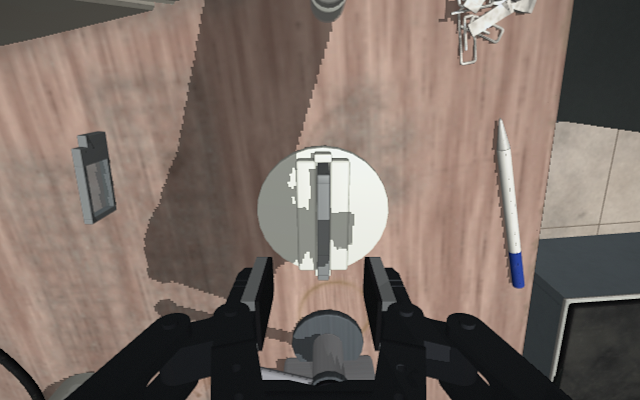

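```bash
python3 - <<'E'
from h import *
z=np.load('w6.npz');c=tuple(z[k] for k in z)
a=cv2.imread('pics/w6.png')[145:290,250:400]
cv2.imwrite('pics/c7.png',cv2.resize(a,None,fx=4,fy=4,interpolation=2))
for p in ([.5155,.11,.05],[.5134,.0825,.05],[.5187,.1522,.05]): print(np.round(proj(c,p),1), (proj(c,p)-[250,145])*4)
E
```

```text
[321.9 219.1] [287.60454827 296.38542874]
[321.9 177. ] [287.43845041 127.87181415]
[322.  277.3] [287.96711875 529.17514106]
```

View pics/c7.png

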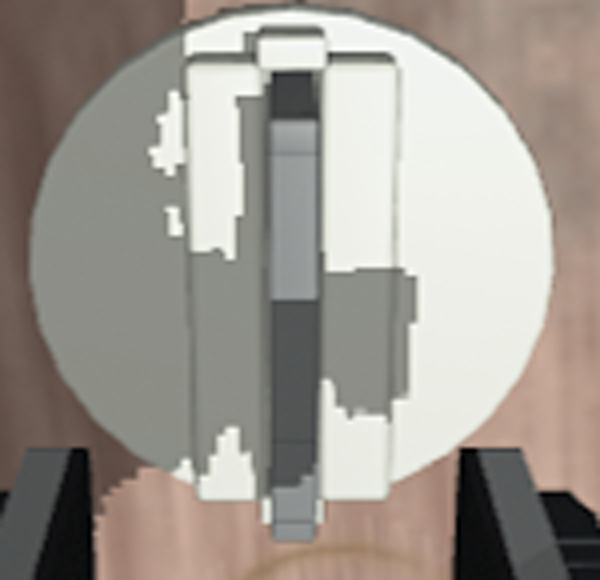

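Emit:
{"name": "servo_tool", "arguments": {"motion": [[[3,1.7,40,0,0,0,0.4],[3,1.7,70,0,0,0,0.4],[3,1.7,78,0,0,0,0.4],[3,1.7,78,0,0,0,0.4],[3,1.7,78,0,0,0,0.4]]]}}

```text
clock: 7.8
position: [0.5156, 0.1099, 0.03]
orientation: [-0.677, 0.736, -0.0, 0.001]
force: [0.5, 0.7, 0.2]
opening: 0.0339
```

```bash
python3 - <<'E'
from cell import robot
from h import *
plan(robot,[.5145,.110,.027],yaw=265.5)
print(robot.get_obs()['force'])
im=robot.read_camera('wrist'); cv2.imwrite("pics/w7.png",im[:,:,::-1])
E
```

```text
shift [0.  1.1 3. ] turn [-0.09  0.06 -0.29] | rows 0.1 0.0 q [ 0.59  1.03 -1.21  1.97  1.16  1.07  1.88] t 7.8
[0.53133625 0.67783513 0.18948533]
```

View pics/w7.png

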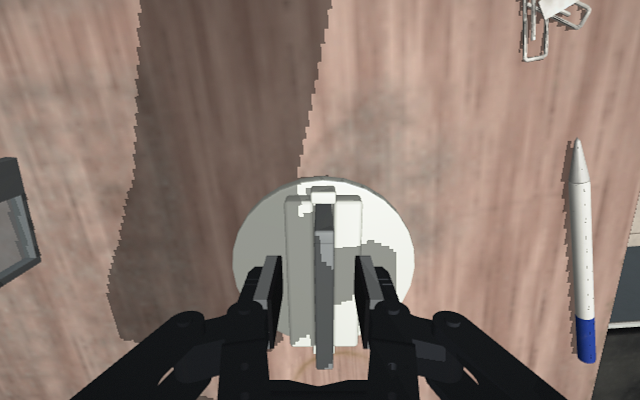

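Emit:
{"name": "servo_tool", "arguments": {"motion": [[[0,2.2,2,0,0,0,0.4],[0,2.2,2,0,0,0,0.4],[0,2.2,2,0,0,0,0.0],[0,2.2,2,0,0,0,0.0],[0,2.2,2,0,0,0,0.0]]]}}

```text
clock: 8.35
position: [0.5129, 0.1094, 0.0269]
orientation: [-0.677, 0.736, -0.0, 0.0]
force: [0.0, -0.3, 3.6]
opening: 0.0064
```

Emit:
{"name": "servo_tool", "arguments": {"motion": [[[0,0,0,0,0,0,0.0],[0,0,0,0,0,0,0.0],[0,0,0,0,0,0,0.0]]]}}

```text
clock: 8.65
position: [0.5129, 0.1094, 0.0269]
orientation: [-0.677, 0.736, -0.0, 0.0]
force: [-0.3, -1.1, 5.0]
opening: 0.0068
```

Emit:
{"name": "servo_tool", "arguments": {"motion": [[[0,0,-8,0,0,0,0.0],[0,0,-20,0,0,0,0.0],[0,0,-45,0,0,0,0.0],[0,0,-80,0,0,0,0.0],[0,0,-110,0,0,0,0.0]]]}}

```text
clock: 9.15
position: [0.5124, 0.1097, 0.1386]
orientation: [-0.677, 0.736, 0.0, 0.0]
force: [0.3, -0.1, -0.7]
opening: 0.0069
```

Emit:
{"name": "servo_tool", "arguments": {"motion": [[[0,0,-30,0,0,0,0.0],[0,0,-60,0,0,0,0.0],[0,0,-60,0,0,0,0.0]]]}}

```text
clock: 9.45
position: [0.514, 0.1107, 0.2009]
orientation: [-0.677, 0.736, -0.001, 0.003]
force: [-0.4, 0.2, -0.3]
opening: 0.0068
```

```bash
python3 - <<'E'
from cell import robot
from h import *
o=robot.get_obs();print(o['joints'],o['force'],o['position'],o['opening'])
im=robot.read_camera('wrist'); cv2.imwrite("pics/w8.png",im[:,:,::-1])
im=robot.read_camera('side'); cv2.imwrite("pics/s8.png",im[:,:,::-1])
E
```

```text
[ 0.71098659  0.8530117  -1.46631813  1.88463277  0.89869456  1.28472871
  2.02273844] [-0.4148414   0.16990323 -0.3167474 ] [0.51399433 0.11069672 0.20085499] 0.006783467076189287
```

View pics/w8.png

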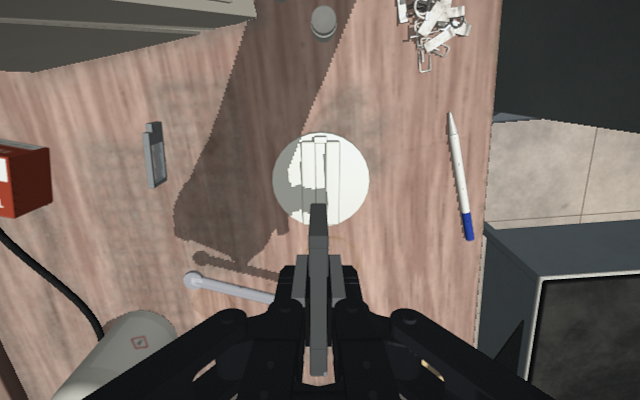

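View pics/s8.png

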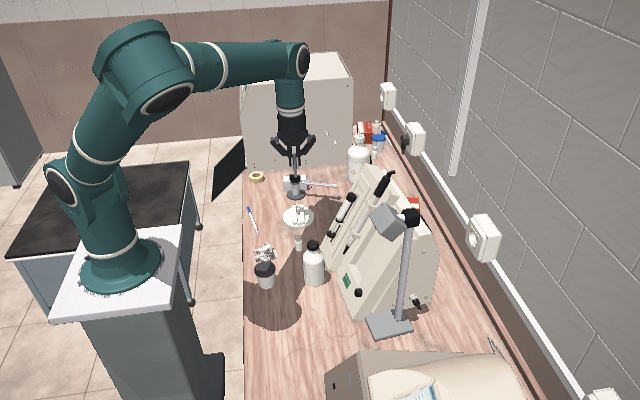

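Wrist and side views show the slide held between the fingers above the stand, with the keeper arm open. Next I'll measure the reader.

```bash
python3 - <<'E'
from cell import robot
import cv2
im=cv2.imread('pics/s8.png')
cv2.imwrite('pics/c8.png',cv2.resize(im[195:270,355:435],None,fx=7.5,fy=7.5,interpolation=2))
cv2.imwrite('pics/c9.png',cv2.resize(im[280:350,355:435],None,fx=7.5,fy=7.5,interpolation=2))
s=robot.read_camera('scene')[:,:,::-1]
cv2.imwrite('pics/c10.png',cv2.resize(s[105:225,340:440],None,fx=5,fy=5,interpolation=2))
E
```

```text
(no output)
```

View pics/c8.png

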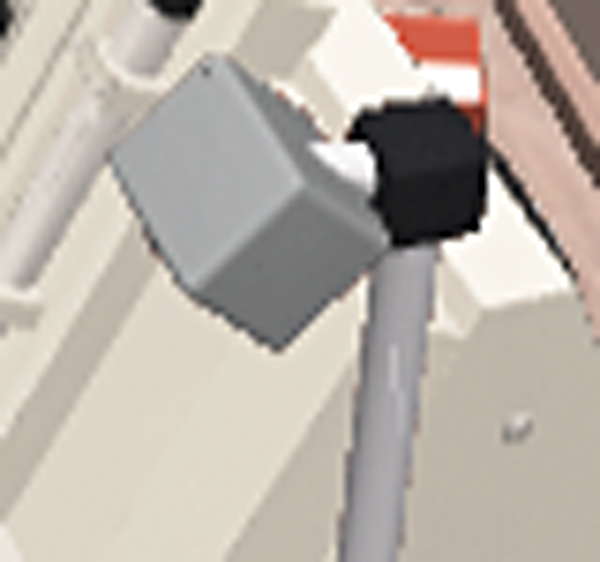

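View pics/c9.png

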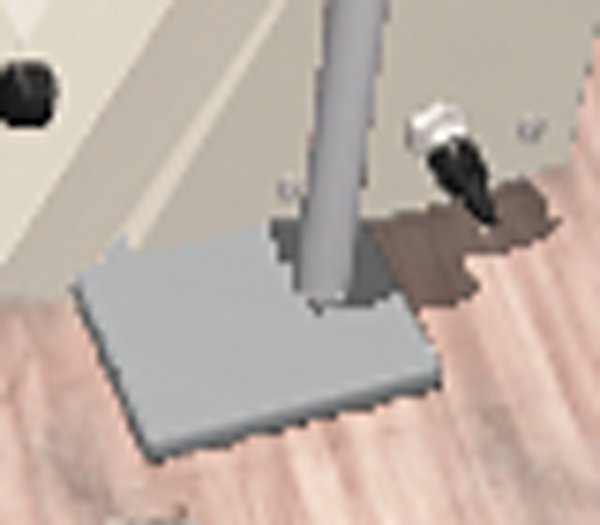

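View pics/c10.png

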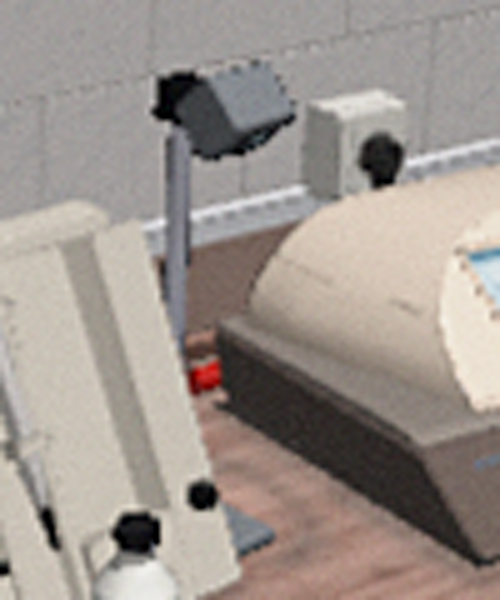

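```bash
python3 - <<'E'
from cell import robot
from h import *
from scipy.optimize import least_squares
s=cam(robot,'scene');d=cam(robot,'side')
g9=lambda p:(355+p[0]/7.5,280+p[1]/7.5); g8=lambda p:(355+(p[0])/7.5,195+p[1]/7.5)
for n,p in dict(FR=(150,448),BR=(440,358),FL=(75,288),BL=(270,222),rod=(325,300)).items(): print(n,np.round(onz(d,g9(p),.014),4))
O=np.array([(22,30,0),(22,-30,0),(22,-30,-45),(22,30,-45),(-22,-30,0),(-22,-30,-45)])/1000
I=np.array([g8(p) for p in ((110,155),(195,285),(303,185),(210,55),(280,350),(388,240))])
ok,rv,tv=cv2.solvePnP(O,I,d[0],None)
Rw=d[1].T@cv2.Rodrigues(rv)[0]; tw=d[1].T@(tv.ravel()-d[2])
print('pnp lens',tw.round(4),'\n',Rw.round(3))
def M(yaw): 
    Rz=R.from_euler('z',yaw).as_matrix(); a=.5**.5
    return Rz@np.array([[-a,0,-a],[0,1,0],[a,0,-a]])
def res(x):
    X=O@M(x[2]).T+[x[0],x[1],.31]
    return (np.array([proj(d,q) for q in X])-I).ravel()
r=least_squares(res,[.65,-.31,0]);print(r.x[:2],np.degrees(r.x[2]),np.abs(r.fun).max())
m=M(r.x[2]);L=np.r_[r.x[:2],.31];print('z',m[:,2],'read',L+.16*m[:,2])
for o in O: print(np.round((proj(s,m@o+L)-[340,105])*5))
E
```

```text
FR [ 0.6396 -0.3675  0.014 ]
BR [ 0.737  -0.3507  0.014 ]
FL [ 0.6307 -0.3055  0.014 ]
BL [ 0.6993 -0.2906  0.014 ]
rod [ 0.708  -0.3234  0.014 ]
pnp lens [ 0.2191 -1.6652  1.5222] 
 [[ 0.315  0.494  0.81 ]
 [-0.922 -0.042  0.384]
 [ 0.224 -0.868  0.443]]
[ 0.64592222 -0.32295207] 7.676659459976089 2.7473760177520603
z [-0.70076948 -0.09445708 -0.70710678] read [ 0.5337991  -0.33806521  0.19686292]
[242. 130.]
[304. 112.]
[270.  55.]
[207.  72.]
[265. 148.]
[232.  92.]
```

```bash
python3 - <<'E'
from cell import robot
import cv2
s=robot.read_camera('scene')[:,:,::-1]
cv2.imwrite('pics/c11.png',cv2.resize(s[112:142,366:406],None,fx=16,fy=16,interpolation=2))
E
```

```text
(no output)
```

View pics/c11.png

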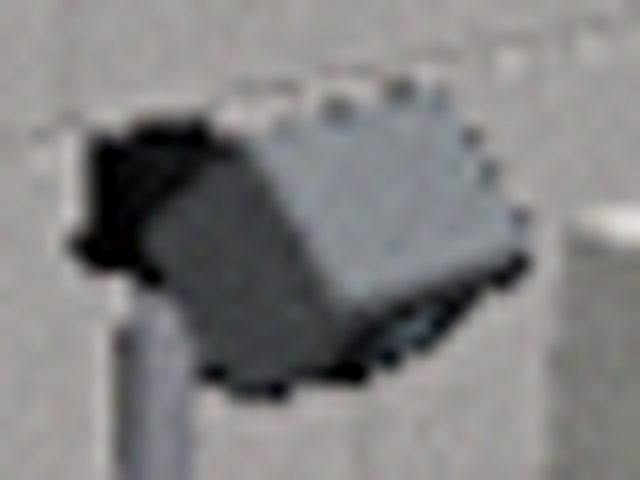

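```bash
python3 - <<'E'
from cell import robot
from h import *
from scipy.optimize import least_squares
s=cam(robot,'scene');d=cam(robot,'side')
g8=lambda p:(355+(p[0])/7.5,195+p[1]/7.5); g11=lambda p:(366+p[0]/16,112+p[1]/16)
O=np.array([(22,30,0),(22,-30,0),(22,-30,-45),(22,30,-45),(-22,-30,0),(-22,-30,-45)])/1000
I=np.array([g8(p) for p in ((110,155),(195,285),(303,185),(210,55),(280,350),(388,240))])
O2=np.array([(22,30,0),(22,-30,0),(22,-30,-45),(22,30,-45),(-22,30,0),(-22,30,-45)])/1000
I2=np.array([g11(p) for p in ((340,305),(525,245),(440,90),(250,150),(205,375),(150,230))])
for k in range(4):
    X=tri(d,I[k],s,I2[k]); print('ABCD'[k],X[0].round(4),round(X[1],4))
def M(yaw): 
    Rz=R.from_euler('z',yaw).as_matrix(); a=.5**.5
    return Rz@np.array([[-a,0,-a],[0,1,0],[a,0,-a]])
def res(x):
    m=M(x[3])
    return np.r_[(np.array([proj(d,q) for q in O@m.T+x[:3]])-I).ravel(),(np.array([proj(s,q) for q in O2@m.T+x[:3]])-I2).ravel()]
r=least_squares(res,[.65,-.31,.31,0]);print(r.x[:3],np.degrees(r.x[3]),np.round(r.fun,1))
m=M(r.x[3]);print('z',m[:,2],'read',r.x[:3]+.16*m[:,2])
E
```

```text
A [ 0.6312 -0.295   0.3243] 0.0006
B [ 0.6395 -0.3509  0.3253] 0.0003
C [ 0.6661 -0.3488  0.3524] 0.0001
D [ 0.6576 -0.2915  0.351 ] 0.0006
[ 0.64675021 -0.32131796  0.30879549] 6.847763731575266 [-1.8 -0.5 -2.1  1.3  0.4 -1.4  0.7 -2.6  0.6  1.5  2.8  0.7  0.4  0.4
  1.5  0.5  0.1 -1.2 -0.8 -1.7  1.3  3.2 -1.8  0.8]
z [-0.7020626  -0.08430954 -0.70710678] read [ 0.53442019 -0.33480749  0.19565841]
```

```bash
cat >> h.py <<'E'
from scipy.spatial.transform import Rotation as R
yw=np.radians(8.4); Mh=R.from_euler('z',yw).as_matrix()@(np.array([[-1,0,-1],[0,2**.5,0],[1,0,-1]])/2**.5)
read=np.array([.648,-.3216,.31])+.16*Mh[:,2]
sx=-Mh[:,1]; sy=-Mh[:,2]; sz=np.cross(sx,sy)
Rt=np.c_[-sx,sy,-sz]; lab=np.array([-.041,.004,.0009])
TF=read-Rt@lab
E
python3 - <<'E'
from cell import robot
from h import *
print(read,TF,Rt.round(2))
plan(robot,[.43,-.05,.23],yaw=225)
E
```

```text
[ 0.53607661 -0.33812741  0.19686292] [ 0.52665955 -0.29807339  0.19467088] [[-0.15  0.7   0.7 ]
 [ 0.99  0.1   0.1 ]
 [ 0.    0.71 -0.71]]
shift [165.2  68.7 -34. ] turn [ 0.05 -0.07 40.25] | rows 3.6 4.7 q [ 0.71  0.86 -1.46  1.89  0.9   1.28  2.02] t 9.65
```

Emit:
{"name": "servo_tool", "arguments": {"motion": [[[35,14,0,0,0,8,0],[70,28,-5,0,0,16,0],[105,42,-10,0,0,24,0],[138,56,-20,0,0,32,0],[165,69,-30,0,0,40,0]]]}}

```text
clock: 10.15
position: [0.4285, -0.051, 0.2255]
orientation: [-0.382, 0.924, 0.001, -0.001]
force: [-0.5, -0.9, -0.9]
opening: 0.0071
```

```bash
python3 - <<'E'
from cell import robot
from h import *
plan(robot,[.43,-.1,.24],yaw=185)
E
```

```text
shift [ 33.6 -35.8 -14.6] turn [ 0.13 -0.13 39.86] | rows 1.0 4.6 q [ 1.23  0.62 -1.53  2.06  0.68  1.16  1.75] t 10.15
```

Emit:
{"name": "servo_tool", "arguments": {"motion": [[[-5,5,10,0,0,8,0],[-10,10,10,0,0,16,0]]]}}

```text
clock: 10.35
position: [0.4286, -0.0376, 0.2151]
orientation: [-0.247, 0.969, 0.0, -0.001]
force: [-0.7, 0.1, -0.8]
opening: 0.0069
```

```bash
python3 - <<'E'
from cell import robot
from h import *
plan(robot,[.43,-.1,.24],yaw=185)
E
```

```text
shift [ 28.7 -55.5 -25. ] turn [ 0.06 -0.16 23.6 ] | rows 1.3 2.7 q [ 1.18  0.55 -1.45  2.07  0.62  1.09  1.49] t 10.35
```

Emit:
{"name": "servo_tool", "arguments": {"motion": [[[0,0,0,0,0,8,0],[0,0,0,0,0,16,0],[0,0,0,0,0,24,0],[0,0,0,0,0,32,0],[0,0,0,0,0,40,0]]]}}

```text
clock: 10.85
position: [0.4294, -0.0353, 0.2158]
orientation: [0.097, 0.995, 0.0, -0.001]
force: [0.0, -0.1, -1.2]
opening: 0.0067
```

```bash
python3 - <<'E'
from cell import robot
from h import *
plan(robot,[.43,-.1,.24],yaw=125)
E
```

```text
shift [-13.  -63.4 -24.3] turn [-3.000e-02 -1.000e-01  4.391e+01] | rows 1.4 5.1 q [ 1.1   0.41 -1.29  2.07  0.46  1.    0.95] t 10.85
```

Emit:
{"name": "servo_tool", "arguments": {"motion": [[[0,0,0,0,0,8,0],[0,0,0,0,0,16,0],[-5,-20,-5,0,0,24,0],[-9,-40,-10,0,0,32,0],[-13,-63,-10,0,0,40,0]]]}}

```text
clock: 11.35
position: [0.4309, -0.0998, 0.2264]
orientation: [0.431, 0.903, 0.0, -0.0]
force: [0.0, -0.8, -0.3]
opening: 0.0066
```

```bash
python3 - <<'E'
from cell import robot
from h import *
plan(robot,[.43,-.2,.26],yaw=98.4)
E
```

```text
shift [-77.3 -63.7 -33.7] turn [-2.000e-02 -3.000e-02  3.058e+01] | rows 2.1 3.6 q [ 1.13  0.31 -1.12  2.04  0.34  0.99  0.52] t 11.35
```

Emit:
{"name": "servo_tool", "arguments": {"motion": [[[-20,-16,-8,0,0,8,0],[-40,-32,-16,0,0,16,0],[-60,-48,-25,0,0,24,0],[-77,-64,-33,0,0,30.5,0],[-77,-64,-33,0,0,30.5,0]]]}}

```text
clock: 11.85
position: [0.4298, -0.203, 0.2594]
orientation: [0.654, 0.757, -0.0, 0.0]
force: [0.4, 0.4, -1.2]
opening: 0.0068
```

```bash
python3 - <<'E'
from cell import robot
from h import *
plan(robot,[.45,-.28,.26],q=R.from_matrix(Rt))
E
```

```text
shift [-79.1   8.9  -0.6] turn [-45.02   0.06  -0.06] | rows 1.6 5.2 q [ 1.21  0.28 -0.97  1.94  0.27  1.06  0.28] t 11.85
```

Emit:
{"name": "servo_tool", "arguments": {"motion": [[[-25,0,0,-8,0,0,0],[-50,0,0,-16,0,0,0],[-79,0,0,-24,0,0,0],[-79,5,0,-32,0,0,0],[-79,5,0,-40,0,0,0]]]}}

```text
clock: 12.35
position: [0.447, -0.2771, 0.2598]
orientation: [0.611, 0.713, 0.26, 0.225]
force: [1.5, 0.8, -4.0]
opening: 0.0066
```

```bash
python3 - <<'E'
from cell import robot
from h import *
plan(robot,TF,q=R.from_matrix(Rt))
E
```

```text
shift [-32.5  15.6  98.6] turn [-4.81 -0.06  0.37] | rows 2.1 0.6 q [ 1.98  0.42 -1.35  2.18 -0.3   0.41  1.15] t 12.35
```

Emit:
{"name": "servo_tool", "arguments": {"motion": [[[-15,7,40,0,0,0,0],[-25,10,70,0,0,0,0]]]}}

```text
clock: 12.55
position: [0.4969, -0.3038, 0.2108]
orientation: [0.62, 0.706, 0.258, 0.225]
force: [0.1, -0.2, 0.1]
opening: 0.0067
```

```bash
python3 - <<'E'
from cell import robot
from h import *
plan(robot,TF,q=R.from_matrix(Rt))
E
```

```text
shift [ 1.8 12.8 31.8] turn [-4.94  0.5  -0.75] | rows 0.7 0.6 q [ 1.67  0.52 -1.09  2.12 -0.22  0.29  1.08] t 12.55
```

Emit:
{"name": "servo_tool", "arguments": {"motion": [[[0,6,15,0,0,0,0],[1,12,31,-1,0,0,0],[1,12,31,-2,0,0,0],[1,12,31,-2,0,0,0],[1,12,31,-2,0,0,0]]]}}

```text
clock: 13.05
position: [0.5312, -0.288, 0.1961]
orientation: [0.608, 0.709, 0.272, 0.233]
force: [-0.2, 0.5, 0.5]
opening: 0.0067
```

```bash
python3 - <<'E'
from cell import robot
from h import *
plan(robot,TF,q=R.from_matrix(Rt))
o=robot.get_obs();c=cam(robot,'wrist');T=R.from_quat(o['orientation'])
print('label',T.apply(lab)+o['position'],'read',read)
s=cam(robot,'scene');d=cam(robot,'side')
L=T.apply(lab)+o['position']; print('label px side',proj(d,L),'scene',proj(s,L))
for p in ((27,4,17),(27,4,-23),(-53,4,17),(-53,4,-13),(-43,4,-23)): 
    q=T.apply(np.array(p)/1000)+o['position']; print(p,proj(d,q).round(1),proj(s,q).round(1))
for n in("wrist","side","scene"):
    im=robot.read_camera(n); cv2.imwrite(f"pics/{n}9.png",im[:,:,::-1])
im=cv2.imread('pics/side9.png'); cv2.imwrite('pics/c12.png',cv2.resize(im[185:345,280:440],None,fx=3.7,fy=3.7,interpolation=2))
E
```

```text
shift [-9.3 -5.4 -3. ] turn [-3.03 -0.27  0.23] | rows 0.2 0.4 q [ 1.56  0.58 -1.06  2.11 -0.21  0.21  1.07] t 13.05
label [ 0.54094127 -0.32793153  0.19807062] read [ 0.53607661 -0.33812741  0.19686292]
label px side [328.75798892 276.97796565] scene [411.49142272 174.32745784]
(27, 4, 17) [323.9 258. ] [394.8 182.6]
(27, 4, -23) [311.9 251. ] [402.2 176.4]
(-53, 4, 17) [335.5 283.8] [410.8 175.8]
(-53, 4, -13) [326.2 278.7] [416.5 171.2]
(-43, 4, -23) [321.6 273.5] [416.4 170.4]
```

View pics/c12.png

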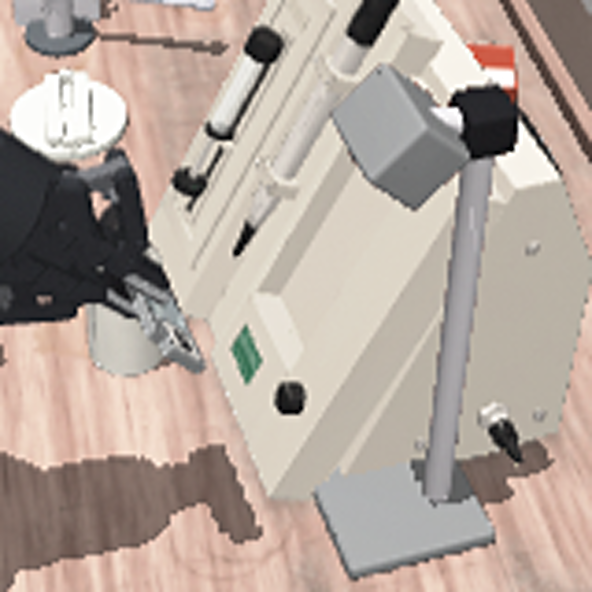

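View pics/scene9.png

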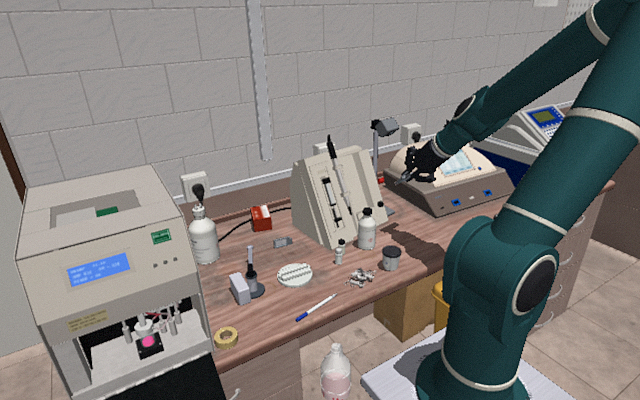

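View pics/wrist9.png

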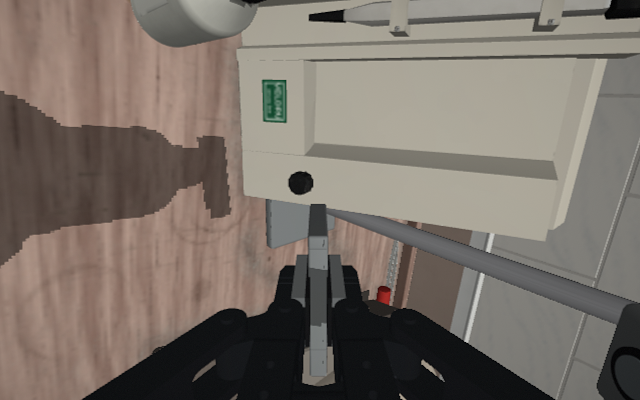

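Emit:
{"name": "servo_tool", "arguments": {"motion": [[[-5,-3,-2,0,0,0,0],[-9,-5,-3,0,0,0,0],[-9,-5,-3,0,0,0,0],[-9,-5,-3,0,0,0,0],[-9,-5,-3,0,0,0,0]]]}}

```text
clock: 13.7
position: [0.5274, -0.2979, 0.1952]
orientation: [0.608, 0.709, 0.272, 0.233]
force: [-1.0, -0.2, -1.1]
opening: 0.0067
```

```bash
python3 - <<'E'
from cell import robot
from h import *
plan(robot,TF,q=R.from_matrix(Rt))
o=robot.get_obs();T=R.from_quat(o['orientation'])
L=T.apply(lab)+o['position']
print('label',L,'read',read,'err mm',(L-read)*1000,o['dq'].round(3),o['opening'])
d=cam(robot,'side');s=cam(robot,'scene');print(proj(d,L),proj(d,read),proj(s,L))
for n in("side","scene"):
    im=robot.read_camera(n); cv2.imwrite(f"pics/{n}10.png",im[:,:,::-1])
im=cv2.imread('pics/side10.png'); cv2.imwrite('pics/c13.png',cv2.resize(im[245:305,295:355],None,fx=9,fy=9,interpolation=2))
im=cv2.imread('pics/scene10.png'); cv2.imwrite('pics/c14.png',cv2.resize(im[140:290,220:440],None,fx=3.5,fy=3.5,interpolation=2))
E
```

```text
shift [-0.  -0.9 -0.1] turn [-3.   -0.24  0.25] | rows 0.0 0.4 q [ 1.58  0.59 -1.06  2.1  -0.2   0.22  1.08] t 13.7
label [ 0.53718665 -0.33790375  0.19720988] read [ 0.53607661 -0.33812741  0.19686292] err mm [1.11003925 0.22365443 0.34696249] [-0.003  0.    -0.002  0.002 -0.001 -0.     0.001] 0.006748768191589563
[327.76713987 281.02593843] [327.25878212 281.28960236] [414.60072228 174.2660341 ]
```

View pics/c13.png

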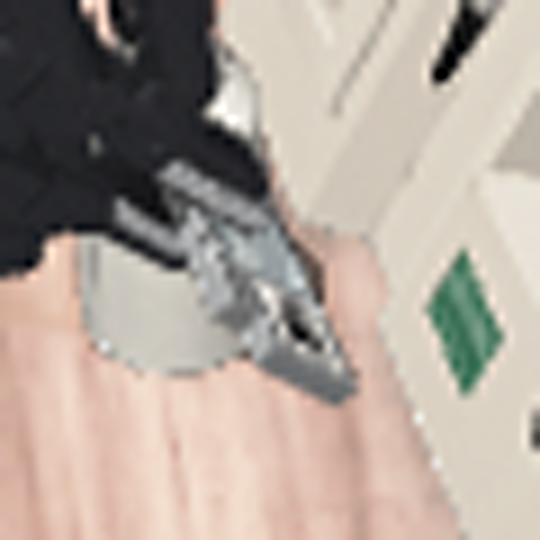

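View pics/c14.png

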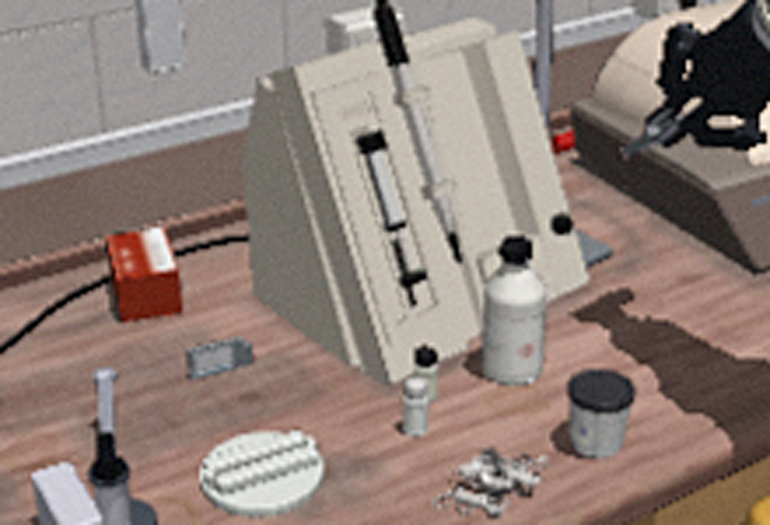

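The side crop shows the label at about (327.6,280), and the read spot projects to (327.3,281.3). The keeper is open and the vials, cup and bottle stand where they were. Handing in.

```bash
python3 - <<'E'
from cell import robot
print(robot.hand_in())
E
```

```text
the job is handed in; nothing more can be done
None
```

I handed the job in at about 13.8 s, with the slide held still in mid-air at the reading spot. I gripped the knob, turned it about 72° anticlockwise past its detent and let go. I then lifted the slide, turned it so the frosted, notched end points right, and tilted its label 45° up to the lens.

**Last checks:**
- **Position:** the label is about 1 mm from the reading spot I worked out, and the side camera agrees to about 1 px. The spot itself is good to about 3–5 mm.
- **Angle:** the slide is about 3° off square to the lens. I left that error because joint 6 was near its lower limit.
- **Grip:** the grasp point is about 45 mm from the label centre by calculation. The fingers read 6.7 mm on the 8 mm slide; they also read low on the knob (10.1 mm on its 12 mm bar).
- **Keeper and bench:** the last picture shows the keeper arm open and the vials, cup and bottle unmoved.

**Where things disagreed or ran close:**
- **Reader pose:** a free pose fit of the reader head failed, so I used its corners found in both cameras instead. The yaw estimates ranged from 7° to 10°, and I used 8.4°.
- **Knob turn:** about 20 N of side force showed while turning, because the grip was slightly off the knob's axis.
- **Joint 3:** it came within 0.04 rad of its limit while carrying the slide, then moved back.

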